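Lid the four kitchen canisters

ROBOT

A 7-joint arm with a two-finger parallel gripper is mounted at the origin on the work surface. World frame = base frame: x ahead of the robot, y to its left, z up, the work surface at z = 0. Lengths are in m, angles in rad, forces in N, time in s.
With the tool pointing down it reaches from about 0.425 to 0.875 m from the base axis. Payload 4.7 kg.
Tool frame: the origin (TCP) lies midway between the tips of the shut fingers; the grasp point (between the pads) lies 19 mm behind it; z points along the fingers, x is the direction in which the jaws open and shut, and the axes are right-handed (so a half turn about z gives the same grasp; the last joint's range is limited). The gripper opens to 87 mm and grips with 3 to 60 N. Pads are 19 mm wide; open, the fingers measure 117 mm over their backs; the gripper's body (75 mm by 190 mm) begins 51 mm behind the grasp point.
Start: joints at [1.219, 0.321, -0.07, 1.45, 0.023, 1.371, -0.057], TCP at [0.232, -0.607, 0.201] pointing down, gripper open.
Joint ranges: [-2.86, 2.86], [-0.3, 2.09], [-1.38, 1.24], [0.06, 2.45], [-1.56, 4.7], [0.09, 2.05], [-2.69, 2.69]. Speed limits (rad/s): [2.57, 2.57, 3.14, 3.14, 3.14, 3.14, 3.14].

INTERFACE

Orientations are given as a rotation vector (axis times angle).
In Python, from bench import get_state, eyes, ticket gives the robot as it stands.
- The arm moves only by the tool carry_out, never from a script. Its argument "motion" is a list of rows, each a list of 2 entries, a list of its own where there are three numbers: the shift along the world's x, y, z in m, then the turn about the world's z in rad. A call has 1 to 20 rows; each row is the pose to reach, as a shift and turn from the pose commanded when the call began; what a row does not reach only later rows make up. A row lasts 1/10 s, in which the tool goes at most 50 mm and 8.59 degrees, less where a joint would pass 70% of its speed; a pose out of reach is approached as far as the arm can. A call with a gripper value outside its range is refused whole. "grip" is the gripper command: -1 is fully open, 1 is shut, values between are in proportion, set as the call begins (left out, the last holds). The fingers move at their own pace and stop on an object; "squeeze" is the grip in N (left out, the last holds). Time passes only in rows, so rows that repeat a pose let the fingers close. It gives the time, the measured TCP pose, the force and the opening at its end, in the units of the state.
- get_state(): the state, without advancing time (a new reading comes with each control period).
- eyes.get_image(name): name is "scene" or "top" or "wrist"; returns a dict with "pixels" (420x560x3 uint8, blue, green, red), "mtx" (3x3 intrinsics, pixels), "extrinsics" (4x4, takes a point from camera to world coordinates). Camera axes: x right, y down, z forward; pixel columns grow to the right and rows downward; lengths in m; the calibration is good to about 2 mm. A picture is of the moment at which its call begins. There is no depth.
- ticket.close_job(): hands the job in, once; it reports no verdict.
The state is a dict: "time": time; "joint_positions": joint angles; "qd": joint speeds; "joint_torque": joint torques, N m; "position": TCP position; "tool_rot": TCP orientation; "ft_force": force on the tool from outside, world axes, zero at the start; "torque": the same for the moment, N m; "grip_width": opening from 0.0 (shut) to 1.0 (fully open).
Only numpy, scipy, OpenCV 4.12 (cv2) and the standard library are available. Lean on these libraries where they do the work, as an engineer would, in place of code of your own. Each camera call takes 0.05 s, during which the arm holds its last target. There are 200 camera calls.

TASK

The enamel canisters and their lids have been washed and dried: pick the four lids off the draining board and put each on its own canister, the one of its size, so that it sits fully home, level on the rim. Lower the lids on rather than dropping them, as enamel chips, and leave the canisters, the jar and the timer standing where they are.

Things in the scene. Friction and masses are not known exactly. Their poses are not given: they have to be found in the camera images.
- small_lid (a point): smallest of the four white enamel lids with navy edge (82 mm across, 50 mm high), lying knob up on the draining board. Point: on its axis, half-way up; z up. Heights from its bottom: skirt 0-12 mm (52 mm across at the foot, 64 mm from 9 mm up) that enters the canister; edge 12-15; dome to 26; knob to 50, 26 mm across, sides upright at 35-43 (10-18 above the point): grip there. About 80 g.
- medium_lid (a point): second smallest of the four white enamel lids with navy edge (98 mm across, 50 mm high), lying knob up on the draining board. Point: on its axis, half-way up; z up. Heights from its bottom: skirt 0-12 mm (68 mm across at the foot, 80 mm from 9 mm up) that enters the canister; edge 12-15; dome to 26; knob to 50, 26 mm across, sides upright at 35-43 (10-18 above the point): grip there. About 110 g.
- large_lid (a point): second largest of the four white enamel lids with navy edge (114 mm across, 50 mm high), lying knob up on the draining board. Point: on its axis, half-way up; z up. Heights from its bottom: skirt 0-12 mm (84 mm across at the foot, 96 mm from 9 mm up) that enters the canister; edge 12-15; dome to 26; knob to 50, 26 mm across, sides upright at 35-43 (10-18 above the point): grip there. About 140 g.
- extra_lid (a point): largest of the four white enamel lids with navy edge (130 mm across, 50 mm high), lying knob up on the draining board. Point: on its axis, half-way up; z up. Heights from its bottom: skirt 0-12 mm (100 mm across at the foot, 112 mm from 9 mm up) that enters the canister; edge 12-15; dome to 26; knob to 50, 26 mm across, sides upright at 35-43 (10-18 above the point): grip there. About 180 g.
- small_mouth (a point): Centre of the mouth, level with the rim's top, of the smallest loose white enamel canister, open, upright on the worktop: 76 mm across outside, 70 mm inside, 72 mm high, navy line at the rim; z up. It takes the smallest lid (82 mm across): seated, the lid's edge lies on the rim and the lid's point is 13 mm above this one.
- medium_mouth (a point): Centre of the mouth, level with the rim's top, of the second smallest loose white enamel canister, open, upright on the worktop: 92 mm across outside, 86 mm inside, 86 mm high, navy line at the rim; z up. It takes the second smallest lid (98 mm across): seated, the lid's edge lies on the rim and the lid's point is 13 mm above this one.
- large_mouth (a point): Centre of the mouth, level with the rim's top, of the second largest loose white enamel canister, open, upright on the worktop: 108 mm across outside, 102 mm inside, 100 mm high, navy line at the rim; z up. It takes the second largest lid (114 mm across): seated, the lid's edge lies on the rim and the lid's point is 13 mm above this one.
- extra_mouth (a point): Centre of the mouth, level with the rim's top, of the largest loose white enamel canister, open, upright on the worktop: 124 mm across outside, 118 mm inside, 114 mm high, navy line at the rim; z up. It takes the largest lid (130 mm across): seated, the lid's edge lies on the rim and the lid's point is 13 mm above this one.
- jar: bystander: closed glass storage jar of biscuits, 104 mm across, 148 mm high, standing beyond the canisters; origin at the centre of its underside.
- timer: bystander: small white kitchen timer, a block 30 x 62 mm and 72 mm high standing on the worktop; origin at the centre of its underside.
There are look-alikes about, which are no part of the job. Leave any brown or purple look-alike of the part that bears large_lid alone.

How it is judged:
At the end, for the whole second after the job is handed in: Each of the four lids is seated on the canister of its size: centred within 8 mm, its edge down on the rim within 4 to 5 mm, level within 0.08 rad, at rest and released. Every canister stands upright within 4 cm of where it stood at the start (horizontal distance between small_lid and small_mouth below 0.008 m and z of small_lid in the frame of small_mouth between 0.008 and 0.017 m and angle between each of small_lid, medium_lid, large_lid, extra_lid's own z axis and vertical below 0.08 rad and angle between each of small_mouth, medium_mouth, large_mouth, extra_mouth's own z axis and vertical below 0.05 rad and distance of each of small_mouth, medium_mouth, large_mouth, extra_mouth from where it was at the start of the episode below 0.04 m and linear speed of each of lid_small, lid_medium, lid_large, lid_extra below 0.02 m/s and horizontal distance between medium_lid and medium_mouth below 0.008 m and z of medium_lid in the frame of medium_mouth between 0.008 and 0.017 m and horizontal distance between large_lid and large_mouth below 0.008 m and z of large_lid in the frame of large_mouth between 0.008 and 0.017 m and horizontal distance between extra_lid and extra_mouth below 0.008 m and z of extra_lid in the frame of extra_mouth between 0.008 and 0.017 m); the robot touches nothing.
It fails at once if a lid is dropped: it falls free of the fingers at more than 0.6 m/s (a fall of about 2 cm) ((contact force between the fingers and lid_small below 0.02 N and linear speed of lid_small above 0.6 m/s) or (contact force between the fingers and lid_medium below 0.02 N and linear speed of lid_medium above 0.6 m/s) or (contact force between the fingers and lid_large below 0.02 N and linear speed of lid_large above 0.6 m/s) or (contact force between the fingers and lid_extra below 0.02 N and linear speed of lid_extra above 0.6 m/s)).
It fails at once if a canister is knocked over (angle between any of small_mouth, medium_mouth, large_mouth, extra_mouth's own z axis and vertical above 0.5 rad).
It fails at once if the jar is shifted more than 3 cm (distance of jar from where it was at the start of the episode above 0.03 m).
It fails at once if the timer is shifted more than 3 cm (distance of timer from where it was at the start of the episode above 0.03 m).
It also fails if it takes over 128 s, if anything falls off the work surface, if the arm or the gripper's body presses on something with over 40 N, if the wrist force passes 120 N, or if a joint passes its speed limit or range.

## Working session

There is one attempt and no reset: what is moved stays moved. The work goes in short steps, Python scripts to look and compute and a tool call to move; the robot and the scene stay as the last step left them, time stands still between calls to the robot, and variables do not carry over. Pictures are saved under pics/ and viewed, about 12 in all and at most 16, crops included, and the job is handed in when it is done.

Besides the shell and the picture viewer there is one more tool, called after ">>>" as name(argument=value, ...) on one line, values as JSON. carry_out: Moves the arm, as the interface text tells. Its arguments: {"type":"object","properties":{"motion":{"type":"array","items":{"type":"array"}},"grip":{"type":"number"},"squeeze":{"type":"number"}},"required":["motion"]}

```bash
mkdir -p pics; ls; python3 - <<'E'
from bench import get_state, eyes
import cv2,pickle
s=get_state();print(s)
for n in("scene","top","wrist"):
    d=eyes.get_image(n);cv2.imwrite(f"pics/{n}0.png",d["pixels"]);pickle.dump(d,open(f"{n}0.pkl","wb"));print(n,d["mtx"].tolist(),d["extrinsics"].round(3).tolist())
E
```

```text
pics
{'time': 0.0, 'joint_positions': array([ 1.21909875,  0.32180496, -0.07007193,  1.45166412,  0.02255459,
        1.37077105, -0.05689659]), 'qd': array([-0.00028063, -0.00098564,  0.00074224, -0.00076712,  0.00102331,
        0.00052462,  0.00040891]), 'joint_torque': array([ 1.16114488e-04, -4.91287100e+01, -4.03894270e-01, -3.12530208e+01,
       -6.39674510e-02,  4.36861231e-02,  1.79861372e-04]), 'position': array([ 0.2322542 , -0.60646848,  0.20007859]), 'tool_rot': array([-2.58760650e+00,  1.77976368e+00,  2.45737827e-03]), 'ft_force': array([-0.1819717 , -0.36268641,  0.28841002]), 'torque': array([-0.0295455 , -0.00420972,  0.03844341]), 'grip_width': 0.9977928236393473}
scene [[485.185181078542, 0.0, 279.1967675430775], [0.0, 485.185181078542, 207.55332206055212], [0.0, 0.0, 1.0]] [[-0.695, 0.41, -0.59, 1.279], [0.719, 0.414, -0.559, 0.959], [0.016, -0.813, -0.582, 0.876], [0.0, 0.0, 0.0, 1.0]]
top [[461.8614188838269, 0.0, 273.7893905510796], [0.0, 461.8614188838269, 207.16816559166352], [0.0, 0.0, 1.0]] [[0.01, -0.99, 0.138, 0.312], [-1.0, -0.01, 0.002, 0.191], [-0.0, -0.138, -0.99, 1.427], [0.0, 0.0, 0.0, 1.0]]
wrist [[367.36424408243727, 0.0, 282.06144036184395], [0.0, 367.36424408243727, 206.7116706819294], [0.0, 0.0, 1.0]] [[0.358, -0.897, -0.26, 0.303], [-0.934, -0.344, -0.098, -0.58], [-0.002, 0.278, -0.961, 0.384], [0.0, 0.0, 0.0, 1.0]]
```

View pics/top0.png

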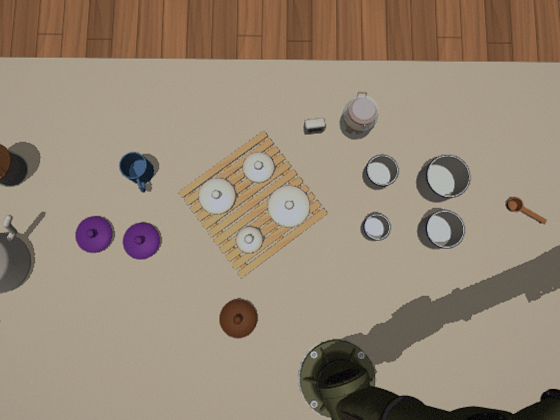

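View pics/scene0.png

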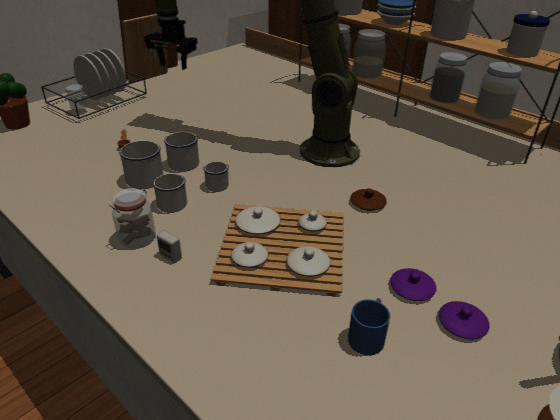

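The top view shows the lids at (217,195), (258,167), (289,206) and (249,239). The canisters are at (381,171), (376,226), (445,177) and (443,229), the timer at (315,125) and the jar at (360,112). The scene view agrees with this. I'll zoom in to segment them.

```bash
python3 - <<'E'
import cv2,numpy as np
t=cv2.imread("pics/top0.png");s=cv2.imread("pics/scene0.png")
a=cv2.resize(t[145:260,180:335],None,fx=4,fy=4,interpolation=cv2.INTER_CUBIC)[:, :620]
b=cv2.resize(t[145:260,350:480],None,fx=4.5,fy=4.5,interpolation=cv2.INTER_CUBIC)
cv2.imwrite("pics/cropb.png",b)
for p in [(381,171),(376,226),(445,177),(443,229)]:
    print(p,[t[p[1],x].tolist() for x in range(p[0]-30,p[0]+31,2)])
for p in [(217,195),(289,206)]:
    print(p,[t[p[1],x].tolist() for x in range(p[0]-24,p[0]+25,2)])
E
```

```text
(381, 171) [[139, 158, 170], [140, 160, 170], [140, 158, 171], [139, 157, 170], [140, 158, 171], [142, 162, 174], [79, 84, 91], [61, 67, 69], [120, 110, 106], [182, 184, 182], [184, 184, 180], [182, 185, 182], [179, 182, 180], [179, 183, 179], [180, 182, 178], [179, 181, 176], [179, 182, 177], [178, 181, 178], [179, 182, 179], [124, 125, 124], [62, 67, 70], [64, 67, 71], [60, 65, 67], [131, 129, 124], [132, 146, 158], [140, 159, 170], [140, 158, 170], [142, 159, 171], [138, 157, 169], [143, 160, 172], [142, 160, 172]]
(376, 226) [[142, 161, 172], [139, 157, 170], [140, 159, 170], [141, 158, 170], [140, 158, 171], [140, 159, 170], [141, 159, 172], [110, 123, 131], [61, 65, 70], [121, 100, 94], [188, 182, 179], [190, 183, 179], [187, 182, 178], [191, 183, 180], [191, 186, 180], [190, 181, 179], [190, 182, 179], [187, 181, 177], [195, 188, 184], [61, 63, 68], [67, 70, 73], [55, 59, 63], [127, 120, 117], [141, 162, 174], [142, 161, 172], [140, 157, 170], [144, 163, 174], [140, 159, 170], [140, 159, 170], [143, 160, 172], [137, 157, 168]]
(445, 177) [[144, 161, 175], [76, 83, 89], [60, 65
[... 1121 characters left out ...]
148, 150, 149], [169, 179, 180], [182, 185, 179], [181, 186, 184], [95, 101, 106], [139, 139, 143], [186, 183, 179], [186, 183, 179], [180, 181, 177], [177, 183, 180], [169, 180, 179], [159, 170, 178], [93, 98, 100], [83, 93, 98], [137, 159, 171], [106, 151, 174]]
(289, 206) [[101, 143, 176], [113, 143, 172], [165, 176, 178], [172, 183, 180], [177, 183, 179], [181, 183, 180], [186, 183, 180], [185, 182, 178], [188, 183, 180], [193, 186, 183], [121, 127, 130], [173, 180, 179], [180, 184, 180], [158, 169, 174], [133, 134, 138], [188, 182, 179], [187, 184, 182], [185, 182, 179], [179, 183, 179], [173, 181, 179], [170, 181, 179], [162, 174, 180], [134, 139, 146], [98, 144, 175], [101, 145, 175]]
```

View pics/cropb.png

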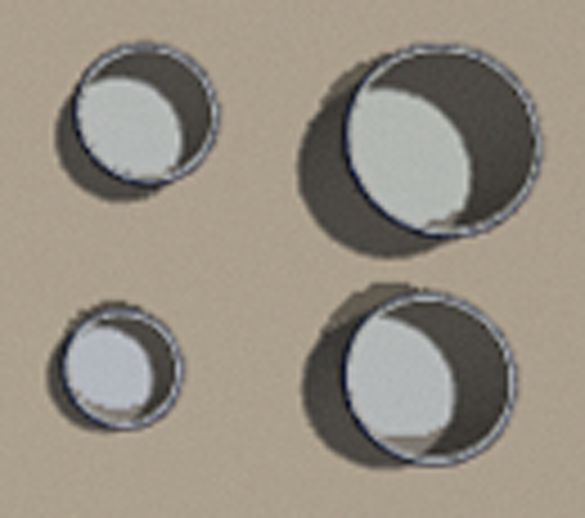

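The crop shows all four rims cleanly: medium upper left, extra upper right, small lower left, large lower right. I'll back-project the bluish or neutral pixels onto the rim planes and fit circles.

```bash
cat > h.py <<'E'
import cv2,numpy as np
from scipy.optimize import least_squares
def ray(d,p):
    p=np.atleast_2d(p).astype(float);E=d["extrinsics"];K=d["mtx"]
    v=np.c_[(p-K[:2,2])/[K[0,0],K[1,1]],np.ones(len(p))]@E[:3,:3].T
    return E[:3,3],v
def plane(d,p,z):
    o,v=ray(d,p);return (o+v*((z-o[2])/v[:,2])[:,None])[:,:2]
def proj(d,X):
    E=d["extrinsics"];c=(np.atleast_2d(X)-E[:3,3])@E[:3,:3];c=c@d["mtx"].T;return c[:,:2]/c[:,2:]
def circ(P):
    f=lambda q:np.hypot(*(P-q[:2]).T)-q[2]
    r=least_squares(f,[*P.mean(0),.05],loss="soft_l1",f_scale=.002);return r.x,np.sqrt(np.mean(r.fun**2))
def tri(obs):
    A=np.zeros((3,3));b=np.zeros(3)
    for d,p in obs:
        o,v=ray(d,p);v=v[0]/np.linalg.norm(v);M=np.eye(3)-np.outer(v,v);A+=M;b+=M@o
    X=np.linalg.solve(A,b);return X
def hull(d,box,thr,vmin=0):
    x0,y0,x1,y1=box;im=d["pixels"][y0:y1,x0:x1].astype(int)
    im=cv2.GaussianBlur(d["pixels"],(3,3),0)[y0:y1,x0:x1].astype(int)
    m=((im[...,0]-im[...,2]>thr)&(im.max(2)>vmin)).astype(np.uint8)
    m=cv2.morphologyEx(m,cv2.MORPH_OPEN,np.ones((2,2),np.uint8))
    c,_=cv2.findContours(m,cv2.RETR_EXTERNAL,cv2.CHAIN_APPROX_NONE)
    c=[k for k in c if len(k)>5]
    return cv2.convexHull(np.vstack(c))[:,0]+[x0,y0]
E
python3 - <<'E'
import pickle;from h import *
t=pickle.load(open("top0.pkl","rb"));s=pickle.load(open("scene0.pkl","rb"))
for n,b,z,D in [("small",(355,205,398,248),.072,.076),("medium",(358,148,405,195),.086,.092),("large",(412,205,475,255),.1,.108),("extra",(412,148,478,205),.114,.124)]:
    H=hull(t,b,-3);q,r=circ(plane(t,H,z));c=proj(s,[*q[:2],z])[0]
    print(n,q.round(4),"D",round(2*q[2],4),"true",D,"rms",r.round(4),"scene px",c.round(),len(H))
for n,b,D in [("small",(233,223,265,255),.082),("medium",(240,150,276,184),.098),("large",(196,174,237,215),.114),("extra",(266,184,312,228),.13)]:
    H=hull(t,b,-18,100)
    for z in(.03,):
        q,r=circ(plane(t,H,z));print(n,z,q.round(4),"D",2*q[2].round(4),D,r.round(4),"scene px",proj(s,[*q[:2],z])[0].round(),len(H))
im=s["pixels"]
cv2.imwrite("pics/cropl.png",np.hstack([cv2.resize(im[195:290,210:350],None,fx=3,fy=3,interpolation=cv2.INTER_CUBIC),cv2.resize(t["pixels"][150:245,190:310],None,fx=3,fy=3,interpolation=cv2.INTER_CUBIC)]))
E
```

```text
small [ 0.4433 -0.1123  0.04  ] D 0.08 true 0.076 rms 0.0006 scene px [217. 166.] 20
medium [ 0.6099 -0.1285  0.0479] D 0.0958 true 0.092 rms 0.0009 scene px [170. 180.] 21
large [ 0.4362 -0.3017  0.0561] D 0.1121 true 0.108 rms 0.0006 scene px [182. 138.] 21
extra [ 0.5886 -0.3112  0.0637] D 0.1274 true 0.124 rms 0.0009 scene px [141. 149.] 28
small 0.03 [0.4059 0.2647 0.0392] D 0.0784 0.082 0.0012 scene px [312. 222.] 12
medium 0.03 [0.6288 0.239  0.0454] D 0.0908 0.098 0.001 scene px [249. 254.] 20
large 0.03 [0.5396 0.3651 0.055 ] D 0.11 0.114 0.0011 scene px [308. 261.] 23
extra 0.03 [0.508  0.1456 0.0629] D 0.1258 0.13 0.0013 scene px [258. 220.] 21
```

View pics/cropl.png

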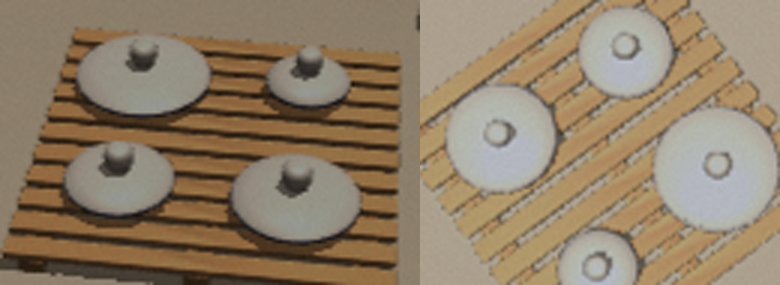

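The rims fit with rms under 1 mm, and every diameter comes out about 4 mm too large, which is pixel bleed. The crop shows the knob tops in both views, so I'll triangulate them.

```bash
python3 - <<'E'
import pickle;from h import *
t=pickle.load(open("top0.pkl","rb"));s=pickle.load(open("scene0.pkl","rb"))
for n,a,b in [("small",(249,239),(313,215)),("medium",(258.3,165),(249.3,246.7)),("large",(216.3,194.3),(309,253.3)),("extra",(289.3,205),(257.3,212.3))]:
    X=tri([(t,a),(s,b)]);print(n,X.round(4),proj(t,X).round(1),proj(s,X).round(1))
print(plane(t,[(315,125),(361,112)],.1), plane(t,[(213,195)],0))
E
```

```text
small [0.4068 0.266  0.0576] [[248.9 239.1]] [[312.8 215. ]]
medium [0.6311 0.2415 0.0592] [[258.2 165.1]] [[249.2 246.7]]
large [0.5399 0.3669 0.0579] [[216.1 194.5]] [[308.7 253.3]]
extra [0.5102 0.1465 0.0581] [[289.4 204.9]] [[257.4 212.3]]
[[ 0.74515754  0.07278961]
 [ 0.78668186 -0.06469003]] [[0.54773422 0.3838722 ]]
```

>>> carry_out(motion=[[[0.318, 0.407, 0.05], 0], [[0.318, 0.407, 0.05], 0], [[0.318, 0.407, 0.05], 0], [[0.318, 0.407, 0.05], 0], [[0.318, 0.407, 0.05], 0], [[0.318, 0.407, 0.05], 0], [[0.318, 0.407, 0.05], 0], [[0.318, 0.407, 0.05], 0], [[0.318, 0.407, 0.05], 0], [[0.318, 0.407, 0.05], 0], [[0.318, 0.407, 0.05], 0], [[0.318, 0.407, 0.05], 0], [[0.278, 0.753, -0.02], 0], [[0.278, 0.753, -0.02], 0], [[0.278, 0.753, -0.02], 0], [[0.278, 0.753, -0.02], 0], [[0.278, 0.753, -0.02], 0], [[0.278, 0.753, -0.02], 0], [[0.278, 0.753, -0.02], 0], [[0.278, 0.753, -0.02], 0]], grip=-1, squeeze=25)

```text
time: 2.15
position: [0.5077, 0.1519, 0.1801]
tool_rot: [-2.596, 1.769, 0.005]
ft_force: [0.9, 0.3, 0.6]
grip_width: 0.997
```

>>> carry_out(motion=[[[0, 0, 0], 0], [[0, 0, 0], 0], [[0, 0, 0], 0], [[0, 0, 0], 0]])

```text
time: 2.55
position: [0.5111, 0.1439, 0.1813]
tool_rot: [2.585, -1.785, 0.001]
ft_force: [-0.3, 0.5, 0.4]
grip_width: 1.005
```

```bash
python3 - <<'E'
from bench import get_state, eyes
import cv2,pickle
s=get_state();print(s["position"],s["tool_rot"],s["joint_positions"],s["ft_force"])
d=eyes.get_image("wrist");cv2.imwrite("pics/w1.png",d["pixels"]);pickle.dump(d,open("w1.pkl","wb"));print(d["extrinsics"].round(3).tolist())
E
```

```text
[0.51112169 0.14394225 0.18131767] [ 2.58517387e+00 -1.78453295e+00  8.54804135e-04] [ 0.3147342   0.12540329 -0.68532945  1.75356006  0.08309275  1.29160202
 -1.5980442 ] [-0.28015395  0.52487471  0.36805254]
[[0.355, -0.898, -0.259, 0.582], [-0.935, -0.34, -0.099, 0.171], [0.001, 0.278, -0.961, 0.365], [0.0, 0.0, 0.0, 1.0]]
```

View pics/w1.png

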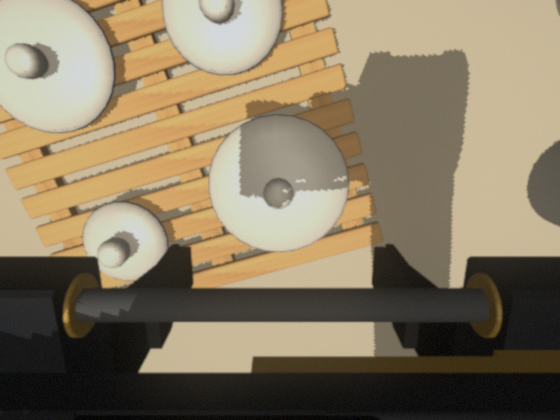

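The wrist view shows the extra lid centred near (278,183) with its knob at (277,192). The gripper's shadow falls on it.

```bash
cat >> h.py <<'E'
def lid(d,box,z,lo=12):
    x0,y0,x1,y1=box;im=cv2.GaussianBlur(d["pixels"],(3,3),0)[y0:y1,x0:x1].astype(int)
    m=((im[...,2]-im[...,0])*100<lo*im.max(2)).astype(np.uint8)
    m=cv2.morphologyEx(m,cv2.MORPH_OPEN,np.ones((3,3),np.uint8))
    n,l,st,_=cv2.connectedComponentsWithStats(m);k=1+np.argmax(st[1:,4])
    c,_=cv2.findContours((l==k).astype(np.uint8),cv2.RETR_EXTERNAL,cv2.CHAIN_APPROX_NONE)
    H=cv2.convexHull(np.vstack(c))[:,0]+[x0,y0]
    return circ(plane(d,H,z)),H
E
python3 - <<'E'
import pickle;from h import *
d=pickle.load(open("w1.pkl","rb"))
for lo in(8,15,22):
  (q,r),H=lid(d,(200,105,356,258),.03,lo);print(lo,q.round(4),r.round(4),H.min(0),H.max(0))
print(plane(d,[(277,192)],.06),proj(d,[.511,.144,.181]),proj(d,[.511,.144,.2]))
E
```

```text
8 [0.5108 0.1513 0.0458] 0.0015 [225 153] [323 226]
15 [0.5046 0.1492 0.0593] 0.0007 [211 136] [337 249]
22 [0.5086 0.147  0.0654] 0.0008 [208 114] [347 250]
[[0.51023016 0.14817676]] [[281.97337704 247.21536084]] [[281.99480383 262.15185586]]
```

>>> carry_out(motion=[[[-0.001, 0.001, -0.04], 0], [[-0.001, 0.001, -0.08], 0], [[-0.001, 0.001, -0.11], 0], [[-0.001, 0.001, -0.12], 0], [[-0.001, 0.001, -0.127], 0], [[-0.001, 0.001, -0.13], 0], [[-0.001, 0.001, -0.132], 0], [[-0.001, 0.001, -0.132], 0], [[-0.001, 0.001, -0.132], 0]])

```text
time: 3.5
position: [0.5102, 0.1471, 0.0501]
tool_rot: [-2.588, 1.78, -0.002]
ft_force: [0.1, -0.0, 0.3]
grip_width: 0.996
```

>>> carry_out(motion=[[[0, 0, 0], 0], [[0, 0, 0], 0], [[0, 0, 0], 0], [[0, 0, 0], 0], [[0, 0, 0], 0], [[0, 0, 0], 0], [[0, 0, 0], 0], [[0, 0, 0], 0]], grip=1, squeeze=25)

```text
time: 4.3
position: [0.5095, 0.147, 0.0492]
tool_rot: [2.588, -1.78, -0.0]
ft_force: [-0.6, -0.0, 0.4]
grip_width: 0.352
```

>>> carry_out(motion=[[[0, 0, 0], 0], [[0, 0, 0], 0], [[0, 0, 0], 0]])

```text
time: 4.6
position: [0.5095, 0.147, 0.0492]
tool_rot: [2.588, -1.78, 0.0]
ft_force: [-1.9, -0.9, -0.2]
grip_width: 0.086
```

>>> carry_out(motion=[[[0, 0, 0.01], 0], [[0, 0, 0.03], 0], [[0, 0, 0.05], 0], [[0, 0, 0.09], 0], [[0, 0, 0.14], 0], [[0, 0, 0.18], 0], [[0, 0, 0.18], 0], [[0, 0, 0.18], 0]])

```text
time: 5.4
position: [0.51, 0.1473, 0.2307]
tool_rot: [-2.587, 1.779, -0.004]
ft_force: [-0.6, -0.4, -0.7]
grip_width: 0.003
```

The grip slipped off the knob's rounded top because it was too high. I'll check that the lid hasn't moved.

```bash
python3 - <<'E'
from bench import get_state, eyes
import pickle;from h import *
d=eyes.get_image("wrist");pickle.dump(d,open("w2.pkl","wb"));cv2.imwrite("pics/w2.png",d["pixels"])
p=proj(d,[.509,.147,.03])[0].astype(int);print(p)
(q,r),H=lid(d,(p[0]-75,p[1]-75,p[0]+75,p[1]+75),.03,22);print(q.round(4),r)
E
```

```text
[281 176]
[0.5084 0.1484 0.0659] 0.004908156116265871
```

View pics/w2.png

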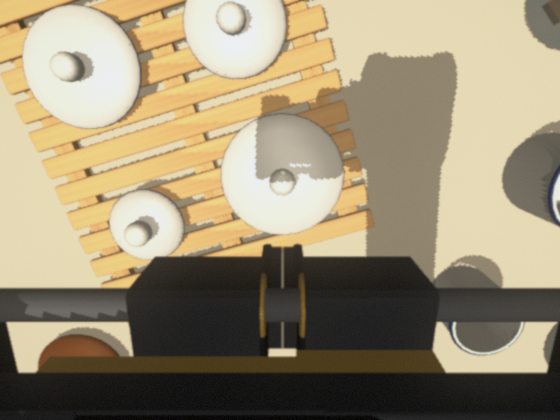

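The lid hasn't moved; its knob is at (282,181) and its edge is intact. I'll go in lower with the jaws half open, watching the force.

>>> carry_out(motion=[[[0, 0, -0.04], 0], [[0, 0, -0.09], 0], [[0, 0, -0.13], 0], [[0, 0, -0.16], 0], [[0, 0, -0.17], 0], [[0, 0, -0.178], 0], [[0, 0, -0.181], 0], [[0, 0, -0.182], 0], [[0, 0, -0.183], 0], [[0, 0, -0.184], 0], [[0, 0, -0.185], 0], [[0, 0, -0.185], 0]], grip=0.1)

```text
time: 6.65
position: [0.5096, 0.147, 0.0444]
tool_rot: [-2.588, 1.78, -0.001]
ft_force: [0.2, -0.5, -0.5]
grip_width: 0.45
```

>>> carry_out(motion=[[[0, 0, -0.001], 0], [[0, 0, -0.002], 0], [[0, 0, -0.003], 0], [[0, 0, -0.003], 0]])

```text
time: 7.05
position: [0.5093, 0.1469, 0.041]
tool_rot: [2.588, -1.78, -0.0]
ft_force: [0.4, -0.8, 0.0]
grip_width: 0.453
```

>>> carry_out(motion=[[[0, 0, -0.001], 0], [[0, 0, -0.002], 0], [[0, 0, -0.002], 0]])

```text
time: 7.35
position: [0.5094, 0.147, 0.039]
tool_rot: [2.588, -1.78, -0.0]
ft_force: [-1.2, -0.9, -0.0]
grip_width: 0.453
```

>>> carry_out(motion=[[[0, 0, 0], 0], [[0, 0, 0], 0], [[0, 0, 0], 0], [[0, 0, 0], 0], [[0, 0, 0], 0], [[0, 0, 0], 0], [[0, 0, 0], 0]], grip=1)

```text
time: 8.05
position: [0.5095, 0.147, 0.0392]
tool_rot: [-2.588, 1.78, -0.0]
ft_force: [-0.2, 0.5, 0.1]
grip_width: 0.277
```

>>> carry_out(motion=[[[0, 0, 0], 0], [[0, 0, 0], 0], [[0, 0, 0], 0]])

```text
time: 8.35
position: [0.5095, 0.147, 0.0392]
tool_rot: [2.588, -1.78, 0.0]
ft_force: [1.0, 0.6, 0.6]
grip_width: 0.276
```

>>> carry_out(motion=[[[0, 0, 0.002], 0], [[0, 0, 0.004], 0], [[0, 0, 0.006], 0], [[0, 0, 0.008], 0], [[0, 0, 0.008], 0], [[0, 0, 0.008], 0]])

```text
time: 8.95
position: [0.5095, 0.1469, 0.0472]
tool_rot: [2.588, -1.78, 0.0]
ft_force: [0.1, -0.5, -1.9]
grip_width: 0.276
```

The lid is held: weight is about 1.9 N and the width is steady. I'll carry it to a spot short of the extra canister where the wrist camera can see the mouth.

>>> carry_out(motion=[[[0, 0, 0.02], 0], [[0, 0, 0.05], 0], [[0, 0, 0.09], 0], [[0, 0, 0.13], 0], [[-0.002, -0.02, 0.17], 0], [[-0.003, -0.05, 0.193], 0], [[-0.005, -0.09, 0.193], 0], [[-0.008, -0.13, 0.193], 0], [[-0.01, -0.17, 0.193], 0], [[-0.012, -0.21, 0.193], 0], [[-0.015, -0.25, 0.193], 0], [[-0.017, -0.29, 0.193], 0], [[-0.019, -0.33, 0.193], 0], [[-0.022, -0.37, 0.193], 0], [[-0.024, -0.41, 0.193], 0], [[-0.026, -0.45, 0.193], 0], [[-0.028, -0.48, 0.193], 0], [[-0.029, -0.495, 0.193], 0], [[-0.029, -0.502, 0.193], 0], [[-0.029, -0.502, 0.193], 0]])

```text
time: 10.95
position: [0.4807, -0.3545, 0.2399]
tool_rot: [-2.588, 1.78, 0.001]
ft_force: [0.1, -0.1, -2.1]
grip_width: 0.274
```

>>> carry_out(motion=[[[0, 0, 0], 0], [[0, 0, 0], 0], [[0, 0, 0], 0]])

```text
time: 11.25
position: [0.481, -0.3537, 0.2405]
tool_rot: [-2.59, 1.778, -0.001]
ft_force: [0.0, -0.3, -2.0]
grip_width: 0.276
```

```bash
cat > look.py <<'E'
import sys,pickle;from h import *
from bench import get_state,eyes
def look(n,name="wrist"):
    d=eyes.get_image(name);pickle.dump(d,open(n+".pkl","wb"));cv2.imwrite(f"pics/{n}.png",d["pixels"]);s=get_state();print(s["time"],s["position"].round(4),s["ft_force"].round(1),s["grip_width"].round(3));return d
E
python3 - <<'E'
from look import *
d=look("w3");print(proj(d,[[.5886,-.3112,.114],[.4362,-.3017,.1],[.6099,-.1285,.086],[.4433,-.1123,.072]]).round())
E
```

```text
Traceback (most recent call last):
  File "look.py", line 4, in look
    d=eyes.get_image(name);pickle.dump(d,open(n+".pkl","wb"));cv2.imwrite(f"pics/{n}.png",d["pixels"]);s=get_state();print(s["time"],s["position"].round(4),s["ft_force"].round(1),s["grip_width"].round(3));return d
                                                                                                                                                                                   ^^^^^^^^^^^^^^^^^^^^^
AttributeError: 'float' object has no attribute 'round'
```

View pics/w3.png

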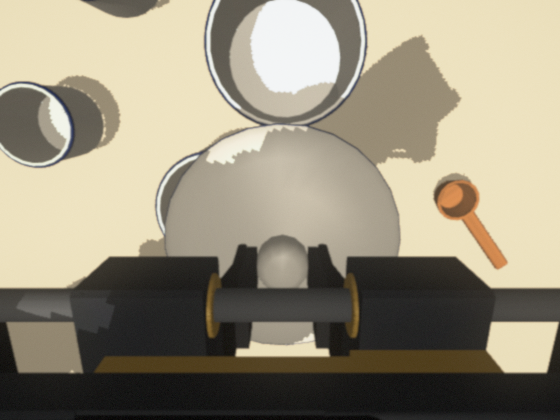

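The wrist view shows the lid held level: centre about (282,235), knob (282,262). The extra mouth is centred about (286,42), with the image's top edge cutting it off.

```bash
sed -i 's/s\["grip_width"\].round(3)/round(float(s["grip_width"]),3)/' look.py
cat >> h.py <<'E'
def mouth(d,guess,z,D):
    """fit rim circle: navy pixels within +-12 mm of the expected outer radius"""
    im=cv2.GaussianBlur(d["pixels"],(3,3),0).astype(int);m=(im[...,0]-im[...,2]>12)&(im[...,0]<150)
    v,u=np.nonzero(m);P=plane(d,np.c_[u,v],z);g=np.array(guess[:2])
    for w in(.012,.006,.004):
        r=np.hypot(*(P-g).T);Q=P[(abs(r-D/2)<w)]
        q,e=circ(Q);g=q[:2]
    return q.round(4),e.round(4),len(Q)
E
python3 - <<'E'
import pickle;from h import *
d=pickle.load(open("w3.pkl","rb"))
print(proj(d,[.5886,-.3112,.114]))
print(mouth(d,(.5886,-.3112),.114,.122))
(q,r),H=lid(d,(150,110,415,240),.231,18);print("lid",q.round(4),r,H.min(0),H.max(0))
print(plane(d,[(282,262)],.231+.03))
E
```

```text
[[280.86540747  47.29100217]]
(array([ 0.5911, -0.3139,  0.0623]), np.float64(0.0002), 34)
lid [ 0.4861 -0.3478  0.0669] 0.0017872538308557264 [154 110] [399 239]
[[ 0.48178723 -0.35328742]]
```

>>> carry_out(motion=[[[0.03, 0.012, 0], 0], [[0.06, 0.024, -0.01], 0], [[0.09, 0.034, -0.03], 0], [[0.107, 0.04, -0.05], 0], [[0.11, 0.041, -0.07], 0], [[0.11, 0.041, -0.08], 0], [[0.11, 0.041, -0.09], 0], [[0.11, 0.041, -0.095], 0], [[0.11, 0.041, -0.1], 0], [[0.11, 0.041, -0.1], 0], [[0.11, 0.041, -0.1], 0]])

```text
time: 12.4
position: [0.5906, -0.3144, 0.1409]
tool_rot: [2.588, -1.781, 0.002]
ft_force: [-0.5, -0.4, -2.1]
grip_width: 0.276
```

>>> carry_out(motion=[[[0, 0, -0.002], 0], [[0, 0, -0.004], 0], [[0, 0, -0.006], 0], [[0, 0, -0.008], 0], [[0, 0, -0.01], 0], [[0, 0, -0.011], 0], [[0, 0, -0.011], 0]])

```text
time: 13.1
position: [0.5904, -0.3139, 0.1289]
tool_rot: [2.588, -1.78, -0.001]
ft_force: [-0.5, 0.0, -2.0]
grip_width: 0.275
```

No contact yet. It should seat at about 0.125 to 0.127.

>>> carry_out(motion=[[[0, 0, -0.001], 0], [[0, 0, -0.002], 0], [[0, 0, -0.002], 0]])

```text
time: 13.4
position: [0.5904, -0.314, 0.127]
tool_rot: [2.588, -1.78, -0.0]
ft_force: [-0.5, -0.2, -3.1]
grip_width: 0.275
```

>>> carry_out(motion=[[[0, 0, -0.001], 0], [[0, 0, -0.002], 0], [[0, 0, -0.002], 0]])

```text
time: 13.7
position: [0.5904, -0.314, 0.125]
tool_rot: [2.588, -1.78, -0.0]
ft_force: [-0.6, -0.0, -3.0]
grip_width: 0.275
```

>>> carry_out(motion=[[[0, 0, -0.001], 0], [[0, 0, -0.001], 0]])

```text
time: 13.9
position: [0.5904, -0.314, 0.124]
tool_rot: [2.588, -1.78, -0.0]
ft_force: [-0.5, -0.2, -2.4]
grip_width: 0.276
```

>>> carry_out(motion=[[[0, 0, -0.001], 0], [[0, 0, -0.001], 0]])

```text
time: 14.1
position: [0.5904, -0.314, 0.1231]
tool_rot: [2.588, -1.78, -0.0]
ft_force: [-0.0, -0.3, -2.2]
grip_width: 0.271
```

>>> carry_out(motion=[[[0, 0, -0.001], 0], [[0, 0, -0.001], 0]])

```text
time: 14.3
position: [0.5904, -0.314, 0.1221]
tool_rot: [2.588, -1.78, -0.0]
ft_force: [-0.3, 0.5, -3.2]
grip_width: 0.275
```

>>> carry_out(motion=[[[0, 0, -0.001], 0], [[0, 0, -0.001], 0]])

```text
time: 14.5
position: [0.5905, -0.3141, 0.1213]
tool_rot: [2.588, -1.78, 0.0]
ft_force: [-0.3, 0.0, -1.2]
grip_width: 0.277
```

>>> carry_out(motion=[[[0, 0, -0.001], 0], [[0, 0, -0.001], 0]])

```text
time: 14.7
position: [0.5906, -0.3141, 0.1212]
tool_rot: [2.588, -1.78, 0.001]
ft_force: [-2.7, 0.9, 4.8]
grip_width: 0.276
```

>>> carry_out(motion=[[[0, 0, -0.001], 0], [[0, 0, -0.001], 0]])

```text
time: 14.9
position: [0.5906, -0.3141, 0.1211]
tool_rot: [2.588, -1.78, 0.002]
ft_force: [-3.5, 1.4, 8.6]
grip_width: 0.278
```

Contact is at TCP z 0.1213. That puts the lid bottom 19 mm below the TCP, on a 20 mm board, so it's seated. Releasing.

>>> carry_out(motion=[[[0, 0, 0.001], 0], [[0, 0, 0.001], 0], [[0, 0, 0.001], 0], [[0, 0, 0.001], 0], [[0, 0, 0.001], 0], [[0, 0, 0.001], 0]], grip=0)

```text
time: 15.5
position: [0.5905, -0.314, 0.12]
tool_rot: [2.588, -1.78, -0.0]
ft_force: [0.5, -0.6, -0.8]
grip_width: 0.499
```

>>> carry_out(motion=[[[0, 0, 0.005], 0], [[0, 0, 0.02], 0], [[0, 0, 0.05], 0], [[0, 0, 0.1], 0], [[-0.01, 0.03, 0.12], 0], [[-0.01, 0.08, 0.12], 0], [[-0.02, 0.13, 0.12], 0], [[-0.02, 0.18, 0.12], 0], [[-0.03, 0.23, 0.12], 0], [[-0.03, 0.28, 0.12], 0], [[-0.04, 0.33, 0.11], 0], [[-0.04, 0.38, 0.1], 0], [[-0.04, 0.43, 0.09], 0], [[-0.05, 0.48, 0.08], 0], [[-0.05, 0.53, 0.07], 0], [[-0.05, 0.58, 0.06], 0], [[-0.05, 0.63, 0.06], 0], [[-0.05, 0.66, 0.06], 0], [[-0.05, 0.68, 0.06], 0], [[-0.05, 0.68, 0.06], 0]])

```text
time: 17.5
position: [0.5387, 0.3707, 0.1814]
tool_rot: [-2.592, 1.771, 0.003]
ft_force: [-0.2, -0.8, 0.8]
grip_width: 0.502
```

>>> carry_out(motion=[[[0, 0, 0], 0], [[0, 0, 0], 0], [[0, 0, 0], 0]])

```text
time: 17.8
position: [0.5416, 0.3639, 0.1806]
tool_rot: [2.586, -1.784, 0.002]
ft_force: [-0.7, -0.1, -0.2]
grip_width: 0.5
```

```bash
python3 - <<'E'
from look import *
d=look("w4");p=proj(d,[.5399,.3669,.034])[0].astype(int);print(p)
for lo in(18,22):
  (q,r),H=lid(d,(p[0]-75,max(0,p[1]-75),p[0]+75,p[1]+75),.034,lo);print(q.round(4),r.round(4))
t=look("top4","top")
cv2.imwrite("pics/chk1.png",np.hstack([cv2.resize(d["pixels"],(400,300)),cv2.resize(t["pixels"][145:260,350:480],(340,300),interpolation=cv2.INTER_CUBIC)]))
E
```

```text
17.85 [0.5414 0.3642 0.1806] [ 0.2 -0.1  0.6] 0.503
[278 186]
[0.5391 0.3666 0.056 ] 0.0006
[0.5392 0.366  0.057 ] 0.0007
17.9 [0.5412 0.3645 0.1805] [-0.  -0.3 -1. ] 0.502
```

View pics/chk1.png

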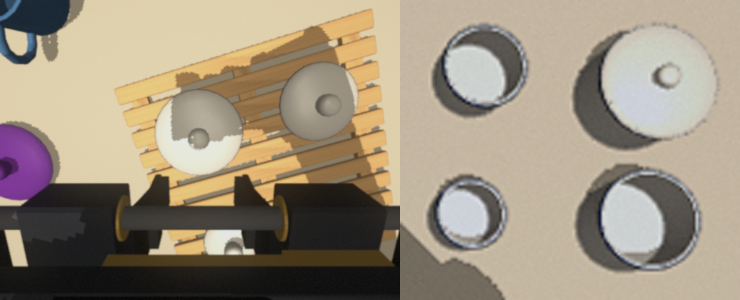

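The extra lid is on, centred on its canister. The wrist view gives the large lid at (0.539, 0.366), and the tool is already over it.

>>> carry_out(motion=[[[-0.001, 0, -0.04], 0], [[-0.001, 0, -0.08], 0], [[-0.001, 0, -0.11], 0], [[-0.001, 0, -0.125], 0], [[-0.001, 0, -0.133], 0], [[-0.001, 0, -0.137], 0], [[-0.001, 0, -0.139], 0], [[-0.001, 0, -0.141], 0], [[-0.001, 0, -0.141], 0], [[-0.001, 0, -0.141], 0]])

```text
time: 18.9
position: [0.5399, 0.3662, 0.0399]
tool_rot: [-2.588, 1.78, -0.001]
ft_force: [-0.2, -0.2, 0.1]
grip_width: 0.501
```

>>> carry_out(motion=[[[0, 0, 0], 0], [[0, 0, 0], 0], [[0, 0, 0], 0], [[0, 0, 0], 0], [[0, 0, 0], 0], [[0, 0, 0], 0], [[0, 0, 0], 0], [[0, 0, 0], 0]], grip=1)

```text
time: 19.7
position: [0.5395, 0.3661, 0.0393]
tool_rot: [-2.588, 1.78, -0.0]
ft_force: [-0.8, -0.4, 1.8]
grip_width: 0.273
```

>>> carry_out(motion=[[[0, 0, 0.002], 0], [[0, 0, 0.004], 0], [[0, 0, 0.006], 0], [[0, 0, 0.008], 0], [[0, 0, 0.008], 0], [[0, 0, 0.008], 0]])

```text
time: 20.3
position: [0.5395, 0.366, 0.0472]
tool_rot: [2.588, -1.78, 0.0]
ft_force: [0.3, -0.8, -1.4]
grip_width: 0.275
```

>>> carry_out(motion=[[[0, 0, 0.03], 0], [[0, 0, 0.07], 0], [[0, -0.01, 0.11], 0], [[-0.003, -0.04, 0.15], 0], [[-0.007, -0.08, 0.18], 0], [[-0.012, -0.125, 0.193], 0], [[-0.017, -0.17, 0.193], 0], [[-0.022, -0.215, 0.193], 0], [[-0.027, -0.26, 0.193], 0], [[-0.033, -0.305, 0.193], 0], [[-0.042, -0.35, 0.193], 0], [[-0.055, -0.39, 0.193], 0], [[-0.072, -0.43, 0.193], 0], [[-0.09, -0.47, 0.193], 0], [[-0.108, -0.51, 0.193], 0], [[-0.128, -0.55, 0.193], 0], [[-0.148, -0.59, 0.193], 0], [[-0.168, -0.63, 0.193], 0], [[-0.188, -0.67, 0.193], 0], [[-0.198, -0.695, 0.193], 0]])

```text
time: 22.3
position: [0.3388, -0.3321, 0.2402]
tool_rot: [2.584, -1.785, 0.0]
ft_force: [0.0, 0.2, -0.5]
grip_width: 0.277
```

>>> carry_out(motion=[[[-0.007, -0.012, 0], 0], [[-0.007, -0.012, 0], 0], [[-0.007, -0.012, 0], 0], [[-0.007, -0.012, 0], 0]])

```text
time: 22.7
position: [0.3358, -0.3392, 0.2403]
tool_rot: [-2.591, 1.776, -0.0]
ft_force: [0.5, -0.1, -2.1]
grip_width: 0.274
```

```bash
python3 - <<'E'
from look import *
d=look("w5");print(proj(d,[.4362,-.3017,.1]))
print(mouth(d,(.438,-.304),.1,.106))
print(mouth(d,(.434,-.299),.1,.106))
E
```

```text
22.75 [ 0.3357 -0.3394  0.2403] [-0.  -0.5 -0.9] 0.273
[[283.71788198  60.77590065]]
(array([ 0.4378, -0.304 ,  0.0543]), np.float64(0.0002), 32)
(array([ 0.4378, -0.304 ,  0.0543]), np.float64(0.0002), 32)
```

View pics/w5.png

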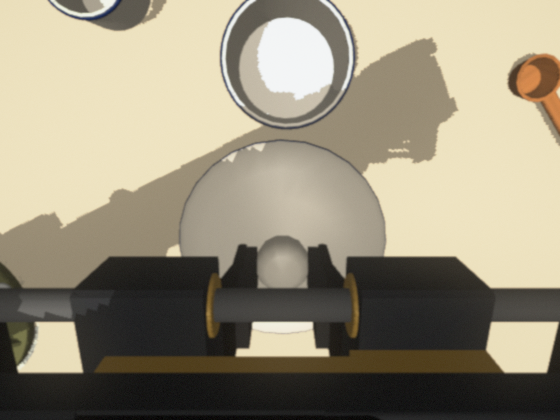

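The lid is level and the large mouth is fully in view, centred about (288,60). The fit gives (0.4378, -0.304) and D 108.6 mm.

>>> carry_out(motion=[[[0.03, 0.01, 0], 0], [[0.06, 0.021, -0.01], 0], [[0.09, 0.032, -0.03], 0], [[0.101, 0.036, -0.06], 0], [[0.1035, 0.037, -0.085], 0], [[0.1035, 0.037, -0.1], 0], [[0.1035, 0.037, -0.11], 0], [[0.1035, 0.037, -0.113], 0], [[0.1035, 0.037, -0.115], 0], [[0.1035, 0.037, -0.115], 0], [[0.1035, 0.037, -0.115], 0]])

```text
time: 23.85
position: [0.4384, -0.3046, 0.1262]
tool_rot: [2.588, -1.781, 0.003]
ft_force: [0.3, 0.1, -1.0]
grip_width: 0.276
```

>>> carry_out(motion=[[[0, 0, -0.002], 0], [[0, 0, -0.004], 0], [[0, 0, -0.006], 0], [[0, 0, -0.008], 0], [[0, 0, -0.01], 0], [[0, 0, -0.012], 0], [[0, 0, -0.014], 0], [[0, 0, -0.015], 0], [[0, 0, -0.015], 0]])

```text
time: 24.75
position: [0.4379, -0.3039, 0.11]
tool_rot: [2.588, -1.78, -0.001]
ft_force: [-0.1, -0.2, -2.2]
grip_width: 0.272
```

>>> carry_out(motion=[[[0, 0, -0.001], 0], [[0, 0, -0.002], 0], [[0, 0, -0.003], 0], [[0, 0, -0.004], 0], [[0, 0, -0.004], 0]])

```text
time: 25.25
position: [0.4381, -0.3041, 0.1072]
tool_rot: [2.588, -1.78, 0.001]
ft_force: [-2.6, 0.7, 4.3]
grip_width: 0.272
```

Seated at 0.1072, as predicted. I'll release and go to the medium lid.

>>> carry_out(motion=[[[0, 0, 0.001], 0], [[0, 0, 0.001], 0], [[0, 0, 0.001], 0], [[0, 0, 0.001], 0], [[0, 0, 0.001], 0], [[0, 0, 0.001], 0]], grip=0)

```text
time: 25.85
position: [0.438, -0.304, 0.1071]
tool_rot: [2.588, -1.78, -0.0]
ft_force: [-0.7, 0.4, 0.1]
grip_width: 0.499
```

>>> carry_out(motion=[[[0, 0, 0.005], 0], [[0, 0, 0.02], 0], [[0, 0, 0.06], 0], [[0, 0, 0.1], 0], [[0.015, 0.04, 0.12], 0], [[0.03, 0.085, 0.12], 0], [[0.045, 0.13, 0.12], 0], [[0.062, 0.175, 0.12], 0], [[0.078, 0.22, 0.12], 0], [[0.094, 0.265, 0.12], 0], [[0.11, 0.31, 0.12], 0], [[0.126, 0.355, 0.12], 0], [[0.142, 0.4, 0.11], 0], [[0.158, 0.445, 0.1], 0], [[0.174, 0.49, 0.09], 0], [[0.19, 0.53, 0.08], 0], [[0.1925, 0.545, 0.073], 0], [[0.1925, 0.545, 0.073], 0], [[0.1925, 0.545, 0.073], 0], [[0.1925, 0.545, 0.073], 0]])

```text
time: 27.85
position: [0.6314, 0.2382, 0.1814]
tool_rot: [2.585, -1.784, 0.004]
ft_force: [0.6, -0.2, -0.4]
grip_width: 0.5
```

>>> carry_out(motion=[[[0, 0, 0], 0], [[0, 0, 0], 0], [[0, 0, 0], 0]])

```text
time: 28.15
position: [0.6307, 0.24, 0.1807]
tool_rot: [-2.587, 1.782, -0.001]
ft_force: [-0.2, 0.8, 0.6]
grip_width: 0.501
```

```bash
python3 - <<'E'
from look import *
d=look("w6");p=proj(d,[.6305,.241,.034])[0].astype(int);print(p)
for lo in(18,22):
  (q,r),H=lid(d,(p[0]-65,max(0,p[1]-65),p[0]+65,p[1]+65),.034,lo);print(q.round(4),r.round(4),H.min(0),H.max(0))
E
```

```text
28.2 [0.6306 0.2404 0.1806] [-0.1 -0.2 -1.2] 0.502
[280 186]
[0.6299 0.2412 0.0477] 0.0006 [230 135] [331 235]
[0.6297 0.2413 0.0484] 0.0008 [229 134] [333 235]
```

>>> carry_out(motion=[[[0, 0, -0.04], 0], [[0, 0, -0.08], 0], [[0, 0, -0.11], 0], [[0, 0, -0.125], 0], [[0, 0, -0.133], 0], [[0, 0, -0.137], 0], [[0, 0, -0.139], 0], [[0, 0, -0.141], 0], [[0, 0, -0.141], 0], [[0, 0, -0.141], 0]])

```text
time: 29.2
position: [0.631, 0.2412, 0.04]
tool_rot: [-2.588, 1.78, -0.001]
ft_force: [0.5, 0.3, 0.2]
grip_width: 0.503
```

>>> carry_out(motion=[[[0, 0, 0], 0], [[0, 0, 0], 0], [[0, 0, 0], 0], [[0, 0, 0], 0], [[0, 0, 0], 0], [[0, 0, 0], 0], [[0, 0, 0], 0], [[0, 0, 0], 0]], grip=1)

```text
time: 30.0
position: [0.6305, 0.241, 0.0393]
tool_rot: [2.588, -1.78, 0.0]
ft_force: [0.5, -0.1, 0.6]
grip_width: 0.274
```

>>> carry_out(motion=[[[0, 0, 0.002], 0], [[0, 0, 0.004], 0], [[0, 0, 0.006], 0], [[0, 0, 0.008], 0], [[0, 0, 0.008], 0], [[0, 0, 0.008], 0]])

```text
time: 30.6
position: [0.6305, 0.241, 0.0473]
tool_rot: [-2.588, 1.78, -0.0]
ft_force: [0.7, -0.5, -2.2]
grip_width: 0.278
```

>>> carry_out(motion=[[[0, 0, 0.03], 0], [[0, 0, 0.07], 0], [[0, 0, 0.11], 0], [[-0.007, -0.02, 0.15], 0], [[-0.018, -0.06, 0.18], 0], [[-0.03, -0.1, 0.193], 0], [[-0.042, -0.145, 0.193], 0], [[-0.055, -0.19, 0.193], 0], [[-0.068, -0.235, 0.193], 0], [[-0.08, -0.28, 0.193], 0], [[-0.092, -0.32, 0.193], 0], [[-0.104, -0.36, 0.193], 0], [[-0.114, -0.39, 0.193], 0], [[-0.119, -0.407, 0.193], 0], [[-0.12, -0.412, 0.193], 0], [[-0.12, -0.412, 0.193], 0], [[-0.12, -0.412, 0.193], 0], [[-0.12, -0.412, 0.193], 0]])

```text
time: 32.4
position: [0.5111, -0.1691, 0.2402]
tool_rot: [-2.591, 1.776, 0.0]
ft_force: [-1.0, -0.1, -0.9]
grip_width: 0.274
```

```bash
python3 - <<'E'
from look import *
d=look("w7");print(proj(d,[.6119,-.131,.086]))
print(mouth(d,(.612,-.131),.086,.09))
print(mouth(d,(.608,-.127),.086,.09))
E
```

```text
32.45 [ 0.511  -0.1694  0.2402] [-0.1  0.  -0.8] 0.271
[[283.06908697  61.67172253]]
(array([ 0.6133, -0.1295,  0.0464]), np.float64(0.0003), 35)
(array([ 0.6133, -0.1295,  0.0464]), np.float64(0.0003), 35)
```

View pics/w7.png

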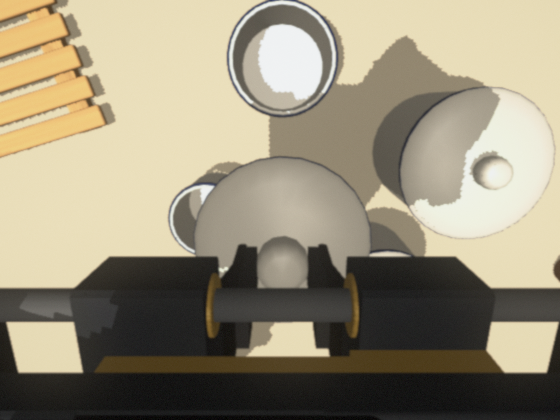

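The medium mouth is at (283,58), the lid is level, and the extra lid sits well on its canister at (477,162). The fit gives (0.6133, -0.1295).

>>> carry_out(motion=[[[0.03, 0.012, 0], 0], [[0.06, 0.024, -0.01], 0], [[0.09, 0.036, -0.03], 0], [[0.101, 0.04, -0.06], 0], [[0.103, 0.041, -0.09], 0], [[0.103, 0.041, -0.11], 0], [[0.103, 0.041, -0.12], 0], [[0.103, 0.041, -0.126], 0], [[0.103, 0.041, -0.128], 0], [[0.103, 0.041, -0.128], 0], [[0.103, 0.041, -0.128], 0]])

```text
time: 33.55
position: [0.6143, -0.1302, 0.1135]
tool_rot: [-2.588, 1.78, -0.003]
ft_force: [0.2, -0.0, -0.9]
grip_width: 0.275
```

>>> carry_out(motion=[[[0, 0, -0.002], 0], [[0, 0, -0.004], 0], [[0, 0, -0.006], 0], [[0, 0, -0.008], 0], [[0, 0, -0.01], 0], [[0, 0, -0.012], 0], [[0, 0, -0.014], 0], [[0, 0, -0.016], 0], [[0, 0, -0.016], 0]])

```text
time: 34.45
position: [0.6132, -0.13, 0.0958]
tool_rot: [2.588, -1.78, -0.001]
ft_force: [-0.3, 0.4, -1.7]
grip_width: 0.276
```

>>> carry_out(motion=[[[0, 0, -0.001], 0], [[0, 0, -0.002], 0], [[0, 0, -0.003], 0], [[0, 0, -0.004], 0], [[0, 0, -0.004], 0]])

```text
time: 34.95
position: [0.6136, -0.1301, 0.0932]
tool_rot: [2.588, -1.78, 0.001]
ft_force: [-1.7, 0.8, 4.3]
grip_width: 0.275
```

Seated at 0.0932, as predicted. I'll release and go to the small lid.

>>> carry_out(motion=[[[0, 0, 0.001], 0], [[0, 0, 0.001], 0], [[0, 0, 0.001], 0], [[0, 0, 0.001], 0], [[0, 0, 0.001], 0], [[0, 0, 0.001], 0]], grip=0)

```text
time: 35.55
position: [0.6135, -0.13, 0.0931]
tool_rot: [2.588, -1.78, -0.0]
ft_force: [0.4, 0.7, -0.5]
grip_width: 0.498
```

>>> carry_out(motion=[[[0, 0, 0.005], 0], [[0, 0, 0.02], 0], [[0, 0, 0.06], 0], [[0, 0, 0.1], 0], [[-0.02, 0.04, 0.12], 0], [[-0.04, 0.08, 0.12], 0], [[-0.06, 0.12, 0.12], 0], [[-0.08, 0.16, 0.12], 0], [[-0.1, 0.2, 0.12], 0], [[-0.12, 0.24, 0.12], 0], [[-0.145, 0.28, 0.11], 0], [[-0.165, 0.32, 0.1], 0], [[-0.185, 0.36, 0.09], 0], [[-0.2, 0.385, 0.087], 0], [[-0.207, 0.3955, 0.087], 0], [[-0.207, 0.3955, 0.087], 0], [[-0.207, 0.3955, 0.087], 0], [[-0.207, 0.3955, 0.087], 0], [[-0.207, 0.3955, 0.087], 0]])

```text
time: 37.45
position: [0.4076, 0.264, 0.1803]
tool_rot: [2.586, -1.784, 0.001]
ft_force: [0.4, 0.0, 0.7]
grip_width: 0.503
```

```bash
python3 - <<'E'
from look import *
d=look("w8");p=proj(d,[.406,.2655,.034])[0].astype(int);print(p)
for lo in(18,22):
  (q,r),H=lid(d,(p[0]-60,max(0,p[1]-60),p[0]+60,p[1]+60),.034,lo);print(q.round(4),r.round(4),H.min(0),H.max(0))
E
```

```text
37.5 [0.4074 0.2643 0.1802] [-0.2  0.3  0.5] 0.499
[279 187]
[0.4062 0.266  0.0398] 0.0005 [236 143] [323 227]
[0.4062 0.2661 0.0405] 0.0007 [235 142] [324 228]
```

>>> carry_out(motion=[[[0, 0, -0.04], 0], [[0, 0, -0.08], 0], [[0, 0, -0.11], 0], [[0, 0, -0.125], 0], [[0, 0, -0.133], 0], [[0, 0, -0.137], 0], [[0, 0, -0.139], 0], [[0, 0, -0.141], 0], [[0, 0, -0.141], 0], [[0, 0, -0.141], 0]])

```text
time: 38.5
position: [0.4069, 0.2657, 0.0397]
tool_rot: [-2.588, 1.78, -0.001]
ft_force: [-0.1, -0.2, -0.3]
grip_width: 0.5
```

>>> carry_out(motion=[[[0, 0, 0], 0], [[0, 0, 0], 0], [[0, 0, 0], 0], [[0, 0, 0], 0], [[0, 0, 0], 0], [[0, 0, 0], 0], [[0, 0, 0], 0], [[0, 0, 0], 0]], grip=1)

```text
time: 39.3
position: [0.4066, 0.2655, 0.0393]
tool_rot: [-2.588, 1.78, -0.0]
ft_force: [-1.4, 0.1, 2.2]
grip_width: 0.275
```

>>> carry_out(motion=[[[0, 0, 0.002], 0], [[0, 0, 0.004], 0], [[0, 0, 0.006], 0], [[0, 0, 0.008], 0], [[0, 0, 0.008], 0], [[0, 0, 0.008], 0]])

```text
time: 39.9
position: [0.4065, 0.2655, 0.0472]
tool_rot: [2.588, -1.78, 0.0]
ft_force: [-0.1, -0.5, -0.6]
grip_width: 0.276
```

Held. The reach limit rules out the usual standoff for the small mouth, so I'll fit it from earlier wrist frames that show it.

```bash
python3 - <<'E'
import pickle;from h import *
for n in("w2","w3","w5","w7"):
    d=pickle.load(open(n+".pkl","rb"))
    for g in((.4455,-.1145),(.4433,-.1123)):
        try: print(n,proj(d,[*g,.072]).round(),mouth(d,g,.072,.074))
        except Exception as e: print(n,e)
E
```

```text
w2 Initial guess is outside of provided bounds
w2 Initial guess is outside of provided bounds
w3 [[ 30. 126.]] (array([ 0.446 , -0.1146,  0.0384]), np.float64(0.0007), 250)
w3 [[ 28. 127.]] (array([ 0.446 , -0.1146,  0.0384]), np.float64(0.0007), 250)
w5 [[ 79. -33.]] (array([ 0.4449, -0.115 ,  0.0382]), np.float64(0.0008), 177)
w5 [[ 76. -31.]] (array([ 0.4449, -0.115 ,  0.0382]), np.float64(0.0008), 177)
w7 [[208. 222.]] (array([ 0.4504, -0.1116,  0.0343]), np.float64(0.0002), 13)
w7 [[205. 223.]] (array([ 0.4504, -0.1116,  0.0343]), np.float64(0.0002), 13)h.py:13: RuntimeWarning: Mean of empty slice.
  r=least_squares(f,[*P.mean(0),.05],loss="soft_l1",f_scale=.002);return r.x,np.sqrt(np.mean(r.fun**2))
  ret = um.true_divide(
```

The w3 frame shows the full ring and gives (0.446, -0.1146) with D 76.8 mm. That matches the top view once its constant bias is removed. I'm disregarding the w7 fit, which has only 13 points.

>>> carry_out(motion=[[[0.005, 0, 0.03], 0], [[0.02, 0, 0.07], 0], [[0.035, -0.02, 0.11], 0], [[0.05, -0.05, 0.14], 0], [[0.06, -0.09, 0.15], 0], [[0.065, -0.13, 0.15], 0], [[0.065, -0.17, 0.15], 0], [[0.065, -0.21, 0.15], 0], [[0.06, -0.25, 0.15], 0], [[0.055, -0.29, 0.14], 0], [[0.05, -0.33, 0.12], 0], [[0.045, -0.36, 0.1], 0], [[0.0395, -0.378, 0.08], 0], [[0.0395, -0.38, 0.065], 0], [[0.0395, -0.38, 0.055], 0], [[0.0395, -0.38, 0.053], 0], [[0.0395, -0.38, 0.053], 0], [[0.0395, -0.38, 0.053], 0], [[0.0395, -0.38, 0.053], 0]])

```text
time: 41.8
position: [0.4467, -0.1143, 0.101]
tool_rot: [-2.589, 1.779, -0.002]
ft_force: [0.2, -0.9, -0.0]
grip_width: 0.274
```

>>> carry_out(motion=[[[0, 0, -0.002], 0], [[0, 0, -0.004], 0], [[0, 0, -0.006], 0], [[0, 0, -0.008], 0], [[0, 0, -0.01], 0], [[0, 0, -0.012], 0], [[0, 0, -0.014], 0], [[0, 0, -0.016], 0], [[0, 0, -0.018], 0], [[0, 0, -0.018], 0]])

```text
time: 42.8
position: [0.4457, -0.1145, 0.0819]
tool_rot: [2.588, -1.78, -0.001]
ft_force: [-0.2, -0.2, -0.6]
grip_width: 0.277
```

>>> carry_out(motion=[[[0, 0, -0.001], 0], [[0, 0, -0.002], 0], [[0, 0, -0.003], 0], [[0, 0, -0.004], 0], [[0, 0, -0.004], 0]])

```text
time: 43.3
position: [0.4462, -0.1146, 0.0792]
tool_rot: [2.588, -1.78, 0.001]
ft_force: [-2.7, 0.7, 6.1]
grip_width: 0.278
```

Seated at 0.0792, as predicted. I'll release, retreat upwards and clear the view for a final check.

>>> carry_out(motion=[[[0, 0, 0.001], 0], [[0, 0, 0.001], 0], [[0, 0, 0.001], 0], [[0, 0, 0.001], 0], [[0, 0, 0.001], 0], [[0, 0, 0.001], 0]], grip=0)

```text
time: 43.9
position: [0.446, -0.1145, 0.0791]
tool_rot: [2.588, -1.78, -0.0]
ft_force: [-0.3, 0.1, 0.4]
grip_width: 0.499
```

>>> carry_out(motion=[[[0, 0, 0.005], 0], [[0, 0, 0.02], 0], [[0, 0, 0.06], 0], [[0, 0, 0.1], 0], [[0, 0.03, 0.14], 0], [[0.01, 0.07, 0.17], 0], [[0.02, 0.12, 0.18], 0], [[0.02, 0.17, 0.18], 0], [[0.02, 0.22, 0.18], 0], [[0.02, 0.27, 0.18], 0], [[0.02, 0.32, 0.18], 0], [[0.02, 0.37, 0.18], 0], [[0.02, 0.42, 0.18], 0], [[0.02, 0.42, 0.18], 0], [[0.02, 0.42, 0.18], 0], [[0.02, 0.42, 0.18], 0], [[0.02, 0.42, 0.18], 0], [[0.02, 0.42, 0.18], 0]])

```text
time: 45.7
position: [0.4667, 0.3038, 0.2594]
tool_rot: [2.586, -1.784, 0.002]
ft_force: [-0.1, -0.4, 0.3]
grip_width: 0.502
```

```bash
python3 - <<'E'
from look import *
t=look("topF","top");s=look("sceneF","scene")
for n,b,z,D in [("small",(355,205,398,248),.0735,.082),("medium",(358,148,405,195),.0875,.098),("large",(412,205,475,255),.1015,.114),("extra",(412,148,478,205),.1155,.13)]:
    q,r=circ(plane(t,hull(t,b,-3,100),z));print(n,q.round(4),D,r.round(4))
cv2.imwrite("pics/fin.png",np.hstack([cv2.resize(t["pixels"][85:260,300:480],(400,390),interpolation=cv2.INTER_CUBIC),cv2.resize(s["pixels"][110:270,100:260],(390,390),interpolation=cv2.INTER_CUBIC)]))
E
```

```text
45.75 [0.4665 0.3042 0.2594] [ 0.2 -0.4 -0.3] 0.499
45.8 [0.4664 0.3044 0.2594] [-0.6  0.6  0.1] 0.5
small [ 0.4378 -0.1103  0.0206] 0.082 0.001
medium [ 0.6005 -0.1255  0.027 ] 0.098 0.0014
large [ 0.4268 -0.2926  0.0326] 0.114 0.0023
extra [ 0.5748 -0.3013  0.0379] 0.13 0.0021
```

View pics/fin.png

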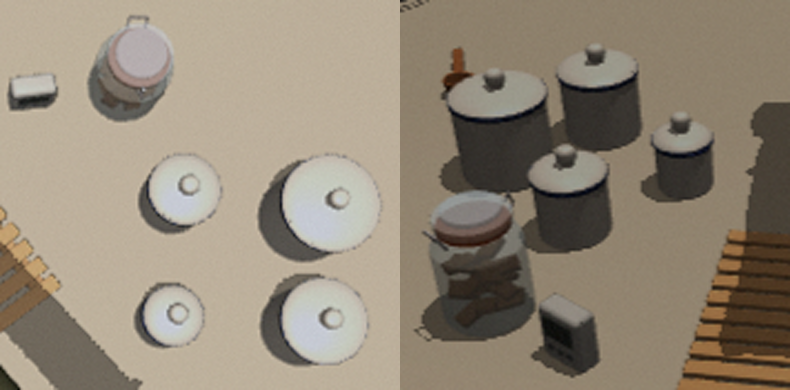

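The picture shows all four lids level on their rims, and the jar and timer look undisturbed. My last numeric fit used the wrong mask threshold and caught only part of each lid. I'll refit the saved image once and hand in.

```bash
python3 - <<'E'
import pickle;from h import *
from bench import ticket
t=pickle.load(open("topF.pkl","rb"))
for n,b,z,D in [("small",(355,205,398,248),.0735,.082),("medium",(358,148,405,195),.0875,.098),("large",(412,205,475,255),.1015,.114),("extra",(412,148,478,205),.1155,.13)]:
    q,r=circ(plane(t,hull(t,b,-18,130),z));print(n,q.round(4),"D",(2*q[2]).round(4),D,r.round(4))
ticket.close_job()
E
```

```text
small [ 0.4398 -0.1144  0.0356] D 0.0711 0.082 0.0032
medium [ 0.6068 -0.1317  0.0436] D 0.0872 0.098 0.0009
large [ 0.4321 -0.3039  0.0516] D 0.1031 0.114 0.0021
extra [ 0.5858 -0.3123  0.0599] D 0.1197 0.13 0.0014
the job is handed in; nothing more can be done
```

All four lids are on their own canisters, released, and the job was handed in at about 46 s; the tool reports no verdict.

- **Seating:** the downward force on each lid came at the height expected for a seated lid. TCP heights were 0.1213, 0.1072, 0.0932 and 0.0792 m for extra, large, medium and small. The extra lid's height set the reference, and the other three matched its prediction to 0.1 mm.
- **Final pictures:** the last top and scene views show the four lids level on their rims. The canisters are upright, and the jar and timer look unmoved; I judged those two by eye and did not measure them.
- **First grasp missed:** my first grasp of the extra lid was too high and slipped off the rounded knob while the lid still rested on the board. It was not lifted or dropped, and I gripped it again 10 mm lower.
- **A check that disagreed:** the final colour-mask fits of lid centres do not confirm the centring. They found diameters about 10 mm too small, because the mask misses the shaded, dark lower-left edges. Their centres were 1–5 mm from the top-view rim centres. I relied on the contact heights and the pictures instead.
- **Small offset between cameras:** the wrist camera put the mouths 2–4 mm from where the top camera did. I placed the lids by the wrist camera, and all four went in without catching.

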